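# Switch on the sanding corner in order

## Task

Switch on the sanding corner in the workshop's order, each with a light fingertip press that pushes the button down past half-way so that it stays in: first the dust extraction (box with the wide mushroom-shaped button), then the bench lamp (square button), then the disc sander (small round button). Press gently, leave the long bar-shaped button alone, and do not pick up, tip or shift any box or other thing on the bench.

Things in the scene. Friction and masses are not known exactly. Their poses are not given: they have to be found in the camera images.
- mushroom_box: loose grey radio switch box (dust extraction), 90 (x) x 80 (y) x 45 mm tall, about 0.5 to 1 kg, standing on rubber feet; its black button stands in the middle of the top: a wide mushroom-shaped button: slightly domed round head 44 mm across (its nearly flat crown is 16 mm across) on a narrower stem. Origin: centre of the underside, z up. The four boxes are alike but for the buttons, and may stand in any order.
- mushroom_top (a point): centre of the top of the mushroom box's button; moves down with it. 24 mm above the box's top (69 mm above the bench) when fully out, 12 mm above the box's top when fully in.
- mushroom_button (a joint): how far that button is pressed in, m: 0 out, 0.012 fully in against a cushioned stop (pressed on, the rubber cushion gives way up to 10 mm more, from 4.5 N rising to 20 N, and springs back on release); starts at 0 to 0.002. It slides straight down against a steady friction of about 3.5 N (a little more when pushed fast), has no spring and stays where it is left. It switches on about half-way, at 0.006.
- square_box: loose grey radio switch box (bench lamp), 90 (x) x 80 (y) x 45 mm tall, about 0.5 to 1 kg, standing on rubber feet; its black button stands in the middle of the top: a square button 32 x 32 mm with a flat top. Origin: centre of the underside, z up. The four boxes are alike but for the buttons, and may stand in any order.
- square_top (a point): centre of the top of the square box's button; moves down with it. 24 mm above the box's top (69 mm above the bench) when fully out, 12 mm above the box's top when fully in.
- square_button (a joint): how far that button is pressed in, m: 0 out, 0.012 fully in against a cushioned stop (pressed on, the rubber cushion gives way up to 10 mm more, from 4.5 N rising to 20 N, and springs back on release); starts at 0 to 0.002. It slides straight down against a steady friction of about 3.5 N (a little more when pushed fast), has no spring and stays where it is left. It switches on about half-way, at 0.006.
- pin_box: loose grey radio switch box (disc sander), 90 (x) x 80 (y) x 45 mm tall, about 0.5 to 1 kg, standing on rubber feet; its black button stands in the middle of the top: a small round button, a flat-topped cylinder 22 mm across. Origin: centre of the underside, z up. The four boxes are alike but for the buttons, and may stand in any order.
- pin_top (a point): centre of the top of the pin box's button; moves down with it. 24 mm above the box's top (69 mm above the bench) when fully out, 12 mm above the box's top when fully in.
- pin_button (a joint): how far that button is pressed in, m: 0 out, 0.012 fully in against a cushioned stop (pressed on, the rubber cushion gives way up to 10 mm more, from 4.5 N rising to 20 N, and springs back on release); starts at 0 to 0.002. It slides straight down against a steady friction of about 3.5 N (a little more when pushed fast), has no spring and stays where it is left. It switches on about half-way, at 0.006.
- bar_box: loose grey radio switch box (belt sander, NOT to be used), 90 (x) x 80 (y) x 45 mm tall, about 0.5 to 1 kg, standing on rubber feet; its black button stands in the middle of the top: a long bar-shaped button, 18 mm along the box's x by 56 mm along its y, flat top. Origin: centre of the underside, z up. The four boxes are alike but for the buttons, and may stand in any order.
- bar_top (a point): centre of the top of the bar box's button; moves down with it. 24 mm above the box's top (69 mm above the bench) when fully out, 12 mm above the box's top when fully in.
- bar_button (a joint): how far that button is pressed in, m: 0 out, 0.012 fully in against a cushioned stop (pressed on, the rubber cushion gives way up to 10 mm more, from 4.5 N rising to 20 N, and springs back on release); starts at 0 to 0.002. It slides straight down against a steady friction of about 3.5 N (a little more when pushed fast), has no spring and stays where it is left. It switches on about half-way, at 0.006.
- glue: bystander: white glue bottle, 44 mm across, 85 mm tall; origin at its underside. Leave it where it is.
- sanding_block: bystander: cork sanding block 50 x 90 x 32 mm; origin at its underside. Leave it where it is.
- screw_jar: bystander: jar with steel lid, 52 mm across, 60 mm tall; origin at its underside. Leave it where it is.
- offcut: bystander: plywood offcut 70 x 50 x 30 mm; origin at its underside. Leave it where it is.
- square_rule: bystander: try square lying flat: wooden stock 100 mm along x, steel blade 110 mm along -y, 16 mm high; origin at its underside. Leave it where it is.
- screwdriver: bystander: screwdriver lying on the bench; origin at its underside. Leave it where it is.
- clamp: bystander: small bar clamp standing on its bar, 160 mm long, 110 mm tall; origin at its underside. Leave it where it is.

How it is judged:
On the way, in this order (a step that is already met when the one before it is completed fails the run):
1. the mushroom button (dust extraction) is pressed in (value of joint mushroom_button above 0.006 m), for 0.1 s.
2. then the square button (bench lamp) is pressed in (value of joint square_button above 0.006 m), for 0.1 s.
3. then the small round button (disc sander) is pressed in (value of joint pin_button above 0.006 m), for 0.1 s.
At the end, for the whole second after the job is handed in: The mushroom, square and small round buttons are each in by more than 6 mm of their 12 mm, the bar button by less than 5 mm; the four boxes rest upright on the bench (within 0.1 rad), and they and the other things on the bench are within 30 mm of where they stood (value of joint each of mushroom_button, square_button, pin_button above 0.006 m and value of joint bar_button below 0.005 m and distance of each of mushroom_box, square_box, pin_box, bar_box, glue, sanding_block, screw_jar, offcut, square_rule, screwdriver, clamp from where it was at the start of the episode below 0.03 m and height (world z) of each of mushroom_box, square_box, pin_box, bar_box below 0.01 m and angle between each of mushroom_box, square_box, pin_box, bar_box's own z axis and vertical below 0.1 rad and linear speed of each of mushroom_box, square_box, pin_box, bar_box below 0.02 m/s); the robot touches nothing.
It fails at once if the bar-shaped button is pressed (value of joint bar_button above 0.005 m).
It fails at once if a switch box or its button is pressed hard, with more than 25 N (contact force between any of mushroom_box, square_box, pin_box, bar_box and the fingers above 25 N).
It fails at once if a switch box is lifted, tipped or pushed more than 30 mm away (height (world z) of any of mushroom_box, square_box, pin_box, bar_box above 0.015 m or angle between any of mushroom_box, square_box, pin_box, bar_box's own z axis and vertical above 0.2 rad or distance of any of mushroom_box, square_box, pin_box, bar_box from where it was at the start of the episode above 0.03 m).
It fails at once if another thing on the bench is moved more than 30 mm (distance of any of glue, sanding_block, screw_jar, offcut, square_rule, screwdriver, clamp from where it was at the start of the episode above 0.03 m).
It also fails if it takes over 54 s, if anything falls off the work surface, if the arm or the gripper's body presses on something with over 40 N, if the wrist force passes 120 N, or if a joint passes its speed limit or range.

## Robot

A 6-joint arm with a two-finger parallel gripper is mounted at the origin on the work surface. World frame = base frame: x ahead of the robot, y to its left, z up, the work surface at z = 0. Lengths are in m, angles in rad, forces in N, time in s.
With the tool pointing down it reaches from about 0.225 to 0.725 m from the base axis. Payload 3.1 kg.
Tool frame: the origin (TCP) lies on the centre line of the jaws, within the pads' length; the fingertips stand 17 mm ahead of it and the grasp point (between the pads) lies 2 mm behind it; z points along the fingers, y is the line along which they close (so a half turn about z gives the same grasp; the last joint's range is limited). The gripper opens to 85 mm and grips with 20 to 120 N. Pads are 22 mm wide; open, the fingers measure 114 mm over their backs; the gripper's body (76 mm by 85 mm) begins 54 mm behind the grasp point. The pads swing forward as they close: fully open they stand 13 mm farther back than shut.
Start: joints at [1.216, 0.048, 0.099, 1.622, 0, 1.443], TCP at [0.118, 0.512, 0.248] pointing down, gripper open.
Joint ranges: [-2.91, 2.91], [-0.99, 1.94], [-1.21, 1.42], [-2.12, 2.29], [-1.49, 1.47], [-3.14, 3.14]. Speed limits (rad/s): [2.79, 2.79, 3.14, 3.14, 3.14, 3.14].

## Interface

Orientations are given as a 3x3 rotation matrix whose columns are the frame's x, y, z axes.
In Python, from bench import * gives the robot as it stands. The module is installed in compiled form; this text tells all that it offers.
- The arm moves only by the tool move_arm, never from a script. Its argument "plan" is a list of rows, each an object with "delta_pos": the shift along the tool's x, y, z in cm, a list of three; "spin": the turn about the tool's z in rad; "jaw": the closure, from -1 (fully open) to 1 (shut). A call has 1 to 20 rows; each row shifts and turns the commanded pose from where the row before left it, along the tool's axes as they then stand; what a row does not reach is not made up. A row lasts 1/12 s, in which the tool goes at most 41.7 mm and 7.16 degrees, less where a joint would pass 70% of its speed; a pose out of reach is approached as far as the arm can. A call is refused whole if a number of a shift passes 4.17 or a number of a turn 0.125, either way. A call with a gripper value outside its range is refused whole. The fingers move at their own pace and stop on an object; "force" is the grip in N (left out, the last holds). Time passes only in rows, so rows that do not move let the fingers close. It gives the time, the measured TCP pose, the force, the opening and the grip force at its end, in the units of the state.
- get_state(): the state, without advancing time (a new reading comes with each control period).
- grab_frame(name): name is "scene" or "top" or "wrist"; returns (picture, depth): 420x560x3 uint8, blue, green, red; 420x560 float32, m along the optical axis (not along the pixel's ray), 0 where there is no reading.
- camera_info(name): a dict with "camera_matrix" (3x3 intrinsics, pixels), "xyz" and "rotation" of the camera in the world. Camera axes: x right, y down, z forward; pixel columns grow to the right and rows downward; lengths in m; the calibration is good to about 2 mm. The wrist camera is an equidistant fisheye: a pixel r from the principal point sees the ray r / f radians off the axis. A picture is of the moment at which its call begins: read the wrist's pose just before it. camera_info takes no time and is no camera call; for the wrist camera it gives the pose at the moment of the call.
- hand_in(): hands the job in; it is judged then, once.
Trained networks look in the newest picture that a camera, given by its name, has taken for a name from the list of things; names that differ only in an ending like _2 or _b are one class to them, and where a whole thing is asked for, a point or a joint stands for the part that bears it (a point fixed in the world has none). Each returns a list of dicts, best first, with "score" (0 to 1); they miss things now and then, are a little off and sometimes report something else, mostly with a low value. They report only what shows in the picture. A call takes as long as a camera call.
- spot_in(label, camera): "rect" ([left, top, right, bottom] in pixels, round what is visible of it).
- outline_of(label, camera): "mask" (420x560 bool, what is visible of it) and "rect" ([left, top, right, bottom] in pixels, round what is visible of it).
- tip_of(label, camera): "centre" ([row, column] in pixels: a listed point, or the origin of a listed thing).
The state is a dict: "time_s": time; "qpos": joint angles; "joint_vel": joint speeds; "effort": joint torques, N m; "eef_pos": TCP position; "tcp_rot": TCP orientation; "ft_force": force on the tool from outside, world axes, zero at the start; "wrist_torque": the same for the moment, N m; "width": opening from 0.0 (shut) to 1.0 (fully open); "grasp_force": force on a finger pad.
Only numpy, scipy, OpenCV 4.12 (cv2) and the standard library are available. Lean on these libraries where they do the work, as an engineer would, in place of code of your own. Each camera call takes 0.05 s, during which the arm holds its last target. There are 200 camera calls.

## Working session

There is one attempt and no reset: what is moved stays moved. The work goes in short steps, Python scripts to look and compute and a tool call to move; the robot and the scene stay as the last step left them, time stands still between calls to the robot, and variables do not carry over. Pictures are saved under pics/ and viewed, at most 10 in all, crops included, and the job is handed in when it is done.

Besides the shell and the picture viewer there is one more tool, called after "Emit:" in YAML: its name, and indented under it one key for each argument. move_arm: Moves the arm, as the interface text tells. Its arguments: {"type":"object","properties":{"plan":{"type":"array","items":{"type":"object","properties":{"delta_pos":{"type":"array","items":{"type":"number"}},"spin":{"type":"number"},"jaw":{"type":"number"}}}},"force":{"type":"number"}},"required":["plan"]}

```bash
mkdir -p pics; cat > h.py <<'E'
from bench import *
import numpy as np, cv2
def world(cam,u,v,d):
    c=camera_info(cam);K=np.array(c["camera_matrix"])
    p=np.array([(u-K[0,2])/K[0,0]*d,(v-K[1,2])/K[1,1]*d,d])
    return np.array(c["rotation"])@p+np.array(c["xyz"])
E
python3 - <<'E'
from h import *
s=get_state();print(s["eef_pos"],np.round(s["tcp_rot"],3).tolist(),s["time_s"],s["width"])
img,d=grab_frame("top");cv2.imwrite("pics/top.png",img)
np.save("d.npy",d)
for n in ["mushroom","square","pin","bar"]:
    for r in tip_of(n+"_top","top")[:2]:
        v,u=r["centre"];dd=np.median(d[int(v)-1:int(v)+2,int(u)-1:int(u)+2])
        print(n,round(r["score"],2),int(u),int(v),world("top",u,v,dd).round(4))
E
```

```text
[0.11785094 0.51101646 0.24711226] [[-0.974, 0.225, -0.001], [0.225, 0.974, -0.002], [0.0, -0.002, -1.0]] 0.0 0.9994939981990161
mushroom 0.53 342 244 [ 0.5165 -0.2453  0.0674]
square 0.68 142 185 [0.6526 0.2588 0.068 ]
square 0.33 203 247 [0.5017 0.0995 0.0676]
pin 0.48 199 250 [0.4938 0.11   0.0692]
pin 0.46 139 184 [0.654  0.2651 0.0661]
bar 0.74 282 207 [ 0.6051 -0.0937  0.0668]
```

View pics/top.png

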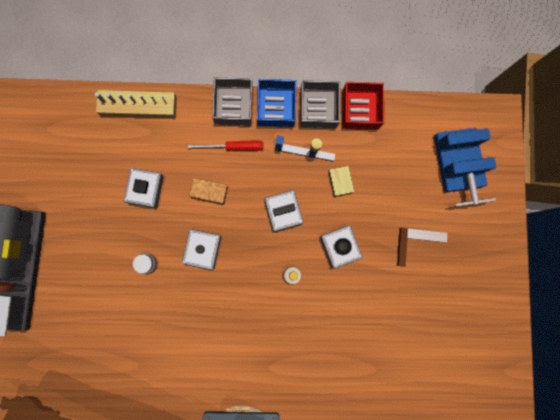

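The picture shows the mushroom at about (342,246), the square at (140,187), the small round one at (200,249) and the bar at (285,210). Next I refine these from the dark raised pixels.

```bash
cat > t.py <<'E'
from h import *
img=cv2.imread("pics/top.png").astype(int);d=np.load("d.npy")
for n,u,v in [("mush",342,246),("sq",141,187),("pin",200,249),("bar",284,210)]:
    V,U=np.mgrid[v-10:v+11,u-10:u+11]
    m=img[V,U].max(2)<75
    u0,v0=U[m].mean(),V[m].mean();p=[world("top",a,b,d[b,a]) for a,b in zip(U[m],V[m])]
    p=np.array(p);print(n,m.sum(),round(u0,1),round(v0,1),np.median(p[:,2]).round(4), p.mean(0).round(4), np.ptp(p,0).round(3), "r",np.hypot(*p.mean(0)[:2]).round(3))
E
python3 t.py
```

```text
mush 201 342.5 246.2 0.0671 [ 0.5126 -0.2447  0.067 ] [0.038 0.038 0.014] r 0.568
sq 155 140.4 186.1 0.0671 [0.6508 0.2631 0.0666] [0.031 0.031 0.023] r 0.702
pin 38 199.9 248.9 0.0696 [0.4971 0.1045 0.0992] [0.034 0.16  1.141] r 0.508
bar 119 283.6 209.6 0.0692 [ 0.5993 -0.0956  0.0788] [0.142 0.075 1.144] r 0.607
```

Emit:
move_arm:
  plan:
    - {"delta_pos": [-2.6, -3.04, 0], "spin": 0, "jaw": 1}
    - {"delta_pos": [-2.6, -3.04, 0], "spin": 0, "jaw": 1}
    - {"delta_pos": [-2.6, -3.04, 0], "spin": 0, "jaw": 1}
    - {"delta_pos": [-2.6, -3.04, 0], "spin": 0, "jaw": 1}
    - {"delta_pos": [-2.6, -3.04, 0], "spin": 0, "jaw": 1}
    - {"delta_pos": [-2.6, -3.04, 0], "spin": 0, "jaw": 1}
    - {"delta_pos": [-2.6, -3.04, 0], "spin": 0, "jaw": 1}
    - {"delta_pos": [-2.6, -3.04, 0], "spin": 0, "jaw": 1}
    - {"delta_pos": [-2.6, -3.04, 0], "spin": 0, "jaw": 1}
    - {"delta_pos": [-2.6, -3.04, 0], "spin": 0, "jaw": 1}
    - {"delta_pos": [-2.6, -3.04, 0], "spin": 0, "jaw": 1}
    - {"delta_pos": [-2.6, -3.04, 0], "spin": 0, "jaw": 1}
    - {"delta_pos": [-2.6, -3.04, 0], "spin": 0, "jaw": 1}
    - {"delta_pos": [-2.6, -3.04, 0], "spin": 0, "jaw": 1}
    - {"delta_pos": [-2.6, -3.04, 0], "spin": 0, "jaw": 1}
    - {"delta_pos": [-2.6, -3.04, 0], "spin": 0, "jaw": 1}
    - {"delta_pos": [-2.6, -3.04, 0], "spin": 0, "jaw": 1}
    - {"delta_pos": [-2.6, -3.04, 0], "spin": 0, "jaw": 1}
    - {"delta_pos": [-2.6, -3.04, 0], "spin": 0, "jaw": 1}
    - {"delta_pos": [0, 0, 0], "spin": 0, "jaw": 1}
  force: 40

```text
time_s: 1.92
eef_pos: [0.4716, -0.1683, 0.2455]
tcp_rot: [[-0.973, 0.231, -0.001], [0.231, 0.973, -0.002], [0.001, -0.002, -1.0]]
ft_force: [0.7, 0.6, -0.3]
width: 0.0
grasp_force: 0.0
```

```bash
cat > w.py <<'E'
from h import *
import sys
def wray(u,v,zp,c):
    K=np.array(c["camera_matrix"]);a=np.array([(u-K[0,2])/K[0,0],(v-K[1,2])/K[1,1]]);t=np.hypot(*a)
    r=np.r_[np.sin(t)*a/max(t,1e-9),np.cos(t)];r=np.array(c["rotation"])@r;o=np.array(c["xyz"])
    return o+r*(zp-o[2])/r[2]
def go(name,ref,zp=0.068,view=None):
    c=camera_info("wrist");img,d=grab_frame("wrist")
    if view: cv2.imwrite(view,img)
    for r in outline_of(name+"_top","wrist")[:2]: print("outl",round(r["score"],2),r["rect"])
    for r in tip_of(name+"_top","wrist")[:3]:
        v,u=r["centre"];print(name,round(r["score"],2),int(u),int(v),wray(u,v,zp,c).round(4))
    # dark blob near the reference
    V,U=np.mgrid[0:420,0:560]
    m=(img.max(2)<75).astype(np.uint8)
    n,l,st,ce=cv2.connectedComponentsWithStats(m)
    for i in range(1,n):
        if st[i,4]>80:
            p=wray(*ce[i],zp,c)
            if np.hypot(*(p[:2]-ref))<.05: print("blob",st[i].tolist(),ce[i].round(1),p.round(4))
    s=get_state();R=np.array(s["tcp_rot"]);e=np.array(s["eef_pos"])
    print("tool delta to ref (cm)",(R.T@(np.r_[ref,zp+.017]-e)*100).round(2),s["ft_force"])
if __name__=="__main__":
    a=sys.argv;go(a[1],np.array([float(a[2]),float(a[3])]),view=a[4])
E
python3 w.py mushroom 0.5126 -0.2447 pics/w1.png
```

```text
outl 0.9 [198.5, 216.6, 241.2, 259.1]
mushroom 0.91 217 241 [ 0.5145 -0.2476  0.068 ]
mushroom 0.7 316 134 [ 0.4314 -0.1256  0.068 ]
mushroom 0.19 120 246 [ 0.498  -0.3615  0.068 ]
blob [202, 238, 37, 19, 425] [219.  247.8] [ 0.5219 -0.2477  0.068 ]
tool delta to ref (cm) [-6.12 -7.05 16.25] [-0.59386116  0.14090368  0.84294563]
```

View pics/w1.png

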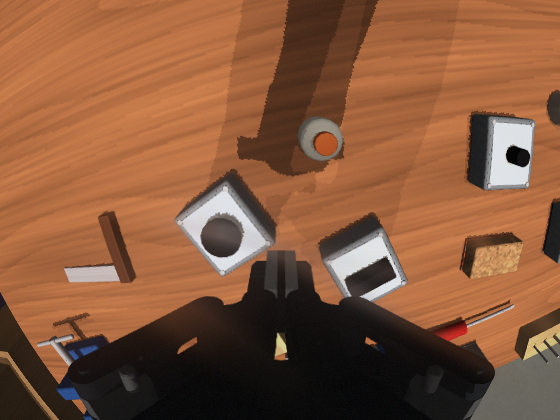

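The mushroom head is at about (221,237) in the wrist picture, which agrees with the top estimate. The closed fingertips are at (281,255).

Emit:
move_arm:
  plan:
    - {"delta_pos": [-2.1, -2.4, 0], "spin": 0, "jaw": 1}
    - {"delta_pos": [-2.1, -2.4, 0], "spin": 0, "jaw": 1}
    - {"delta_pos": [-1.9, -2.25, 2], "spin": 0, "jaw": 1}
    - {"delta_pos": [0, 0, 3.5], "spin": 0, "jaw": 1}
    - {"delta_pos": [0, 0, 3.5], "spin": 0, "jaw": 1}
    - {"delta_pos": [0, 0, 2.5], "spin": 0, "jaw": 1}
    - {"delta_pos": [0, 0, 1.5], "spin": 0, "jaw": 1}
    - {"delta_pos": [0, 0, 1], "spin": 0, "jaw": 1}
    - {"delta_pos": [0, 0, 0], "spin": 0, "jaw": 1}
    - {"delta_pos": [0, 0, 0], "spin": 0, "jaw": 1}
    - {"delta_pos": [0, 0, 0], "spin": 0, "jaw": 1}

```text
time_s: 2.98
eef_pos: [0.5142, -0.2448, 0.1106]
tcp_rot: [[-0.975, 0.224, 0.003], [0.224, 0.975, -0.002], [-0.003, -0.001, -1.0]]
ft_force: [0.6, -0.7, -0.3]
width: -0.001
grasp_force: 0.0
```

```bash
python3 w.py mushroom 0.513 -0.245 pics/w2.png
```

```text
outl 0.97 [243.7, 201.7, 321.2, 264.1]
mushroom 0.84 280 243 [ 0.5133 -0.2459  0.068 ]
blob [200, 132, 160, 105, 1934] [288.3 171.6] [ 0.4739 -0.2326  0.068 ]
tool delta to ref (cm) [0.13 0.   2.54] [ 0.28525124 -0.09240732 -0.04130261]
```

View pics/w2.png

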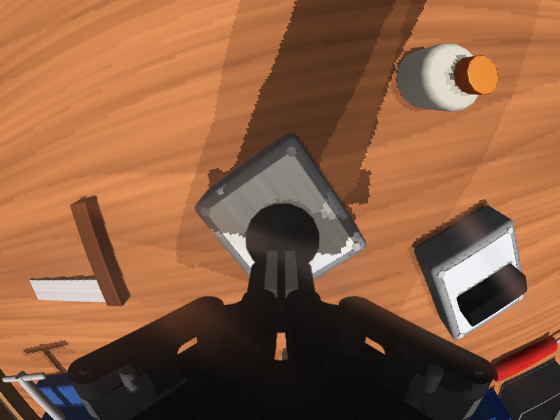

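The mushroom head at about (282,238) lies centred under the fingertips at (281,255). I now press slowly.

Emit:
move_arm:
  plan:
    - {"delta_pos": [0.1, 0, 1], "spin": 0, "jaw": 1}
    - {"delta_pos": [0, 0, 0.8], "spin": 0, "jaw": 1}
    - {"delta_pos": [0, 0, 0.3], "spin": 0, "jaw": 1}
    - {"delta_pos": [0, 0, 0.2], "spin": 0, "jaw": 1}
    - {"delta_pos": [0, 0, 0.2], "spin": 0, "jaw": 1}
    - {"delta_pos": [0, 0, 0.2], "spin": 0, "jaw": 1}
    - {"delta_pos": [0, 0, 0.2], "spin": 0, "jaw": 1}
    - {"delta_pos": [0, 0, 0.2], "spin": 0, "jaw": 1}
    - {"delta_pos": [0, 0, 0], "spin": 0, "jaw": 1}

```text
time_s: 3.88
eef_pos: [0.5122, -0.2446, 0.0771]
tcp_rot: [[-0.974, 0.225, 0.0], [0.225, 0.974, -0.0], [-0.0, -0.0, -1.0]]
ft_force: [-0.5, 1.5, 0.2]
width: 0.002
grasp_force: 0.2
```

Emit:
move_arm:
  plan:
    - {"delta_pos": [0, 0, 0.15], "spin": 0, "jaw": 1}
    - {"delta_pos": [0, 0, 0.15], "spin": 0, "jaw": 1}

```text
time_s: 4.05
eef_pos: [0.5124, -0.2447, 0.0746]
tcp_rot: [[-0.974, 0.225, 0.001], [0.225, 0.974, -0.0], [-0.001, -0.0, -1.0]]
ft_force: [-1.2, 0.1, 3.8]
width: -0.001
grasp_force: 1.7
```

```bash
python3 -c "
from h import *
for i in range(3):
    grab_frame('wrist');s=get_state();print(s['eef_pos'],s['ft_force'])"
```

```text
[ 0.51236436 -0.24465323  0.07417927] [-0.08005926  1.03820173  3.38693451]
[ 0.51238457 -0.24464086  0.07421168] [-1.45989351  0.31968555  1.65526864]
[ 0.51235422 -0.2446357   0.07420316] [-0.4772684   0.61098232  2.55083898]
```

Emit:
move_arm:
  plan:
    - {"delta_pos": [0, 0, 0.15], "spin": 0, "jaw": 1}
    - {"delta_pos": [0, 0, 0.15], "spin": 0, "jaw": 1}
    - {"delta_pos": [0, 0, 0], "spin": 0, "jaw": 1}

```text
time_s: 4.45
eef_pos: [0.5124, -0.2447, 0.0721]
tcp_rot: [[-0.974, 0.225, 0.001], [0.225, 0.974, -0.0], [-0.001, -0.0, -1.0]]
ft_force: [-2.4, 2.0, 6.7]
width: -0.001
grasp_force: 3.5
```

Emit:
move_arm:
  plan:
    - {"delta_pos": [0, 0, -1], "spin": 0, "jaw": 1}
    - {"delta_pos": [0, 0, -3], "spin": 0, "jaw": 1}
    - {"delta_pos": [0, 0, -3.5], "spin": 0, "jaw": 1}
    - {"delta_pos": [0, 0.5, -2], "spin": 0, "jaw": 1}
    - {"delta_pos": [-0.14, 3.75, 0], "spin": 0, "jaw": 1}
    - {"delta_pos": [-0.14, 3.75, 0], "spin": 0, "jaw": 1}
    - {"delta_pos": [-0.14, 3.75, 0], "spin": 0, "jaw": 1}
    - {"delta_pos": [-0.14, 3.75, 0], "spin": 0, "jaw": 1}
    - {"delta_pos": [-0.14, 3.75, 0], "spin": 0, "jaw": 1}
    - {"delta_pos": [-0.14, 3.75, 0], "spin": 0, "jaw": 1}
    - {"delta_pos": [-0.14, 3.75, 0], "spin": 0, "jaw": 1}
    - {"delta_pos": [-0.14, 3.75, 0], "spin": 0, "jaw": 1}
    - {"delta_pos": [-0.14, 3.75, 0], "spin": 0, "jaw": 1}
    - {"delta_pos": [-0.14, 3.75, 0], "spin": 0, "jaw": 1}
    - {"delta_pos": [-0.14, 3.75, 0], "spin": 0, "jaw": 1}
    - {"delta_pos": [-0.14, 3.75, 0], "spin": 0, "jaw": 1}
    - {"delta_pos": [-0.14, 1.5, 0], "spin": 0, "jaw": 1}
    - {"delta_pos": [0, 0, 0], "spin": 0, "jaw": 1}

```text
time_s: 5.95
eef_pos: [0.6359, 0.2136, 0.1653]
tcp_rot: [[-0.976, 0.22, 0.0], [0.22, 0.976, 0.001], [0.0, 0.001, -1.0]]
ft_force: [-0.4, -0.5, -0.8]
width: -0.001
grasp_force: 0.0
```

```bash
python3 w.py square 0.651 0.262 pics/w3.png; python3 - <<'E'
from h import *
img,d=grab_frame("top");print("mush z",[world("top",342,v,np.median(d[v-2:v+3,340:345]))[2].round(4) for v in (244,246,248)])
E
```

```text
outl 0.66 [330.1, 194.7, 379.9, 240.3]
square 0.83 356 220 [0.6544 0.2666 0.068 ]
square 0.29 139 74 [0.5127 0.1379 0.068 ]
blob [331, 191, 46, 48, 1980] [353.4 214.2] [0.6489 0.2649 0.068 ]
tool delta to ref (cm) [-0.32  5.54  8.09] [-0.24388352 -0.22628282 -0.38235908]
mush z [np.float64(0.0587), np.float64(0.0577), np.float64(0.0578)]
```

View pics/w3.png

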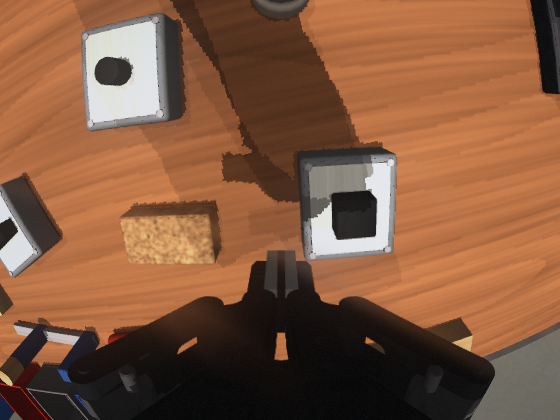

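The square button's top is centred at about (355,218). The mushroom now stands at z≈0.058, so it is in.

Emit:
move_arm:
  plan:
    - {"delta_pos": [-0.1, 2, 0], "spin": 0, "jaw": 1}
    - {"delta_pos": [-0.1, 2.5, 0], "spin": 0, "jaw": 1}
    - {"delta_pos": [-0.2, 1.25, 0.5], "spin": 0, "jaw": 1}
    - {"delta_pos": [0, 0, 2], "spin": 0, "jaw": 1}
    - {"delta_pos": [0, 0, 2], "spin": 0, "jaw": 1}
    - {"delta_pos": [0, 0, 1], "spin": 0, "jaw": 1}
    - {"delta_pos": [0, 0, 0], "spin": 0, "jaw": 1}
    - {"delta_pos": [0, 0, 0], "spin": 0, "jaw": 1}

```text
time_s: 6.82
eef_pos: [0.6518, 0.263, 0.1107]
tcp_rot: [[-0.974, 0.226, -0.002], [0.226, 0.974, -0.001], [0.002, -0.001, -1.0]]
ft_force: [-1.3, -0.1, -0.1]
width: 0.001
grasp_force: 0.0
```

```bash
python3 w.py square 0.652 0.264 pics/w4.png
```

```text
outl 0.64 [258.5, 204.5, 318.1, 266.4]
square 0.81 284 244 [0.652  0.2643 0.068 ]
blob [220, 135, 130, 84, 2431] [272.1 165. ] [0.6061 0.2679 0.068 ]
blob [341, 206, 9, 29, 144] [345.6 223.9] [0.6477 0.3002 0.068 ]
tool delta to ref (cm) [ 0.14 -0.05  2.84] [ 0.29273584 -0.20923139  0.17791032]
```

View pics/w4.png

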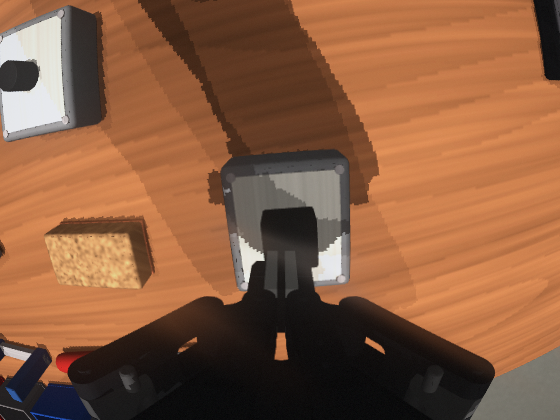

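The square button at about (288,236) is under the fingertips. Pressing.

Emit:
move_arm:
  plan:
    - {"delta_pos": [0.1, 0, 1], "spin": 0, "jaw": 1}
    - {"delta_pos": [0, 0, 0.8], "spin": 0, "jaw": 1}
    - {"delta_pos": [0, 0, 0.3], "spin": 0, "jaw": 1}
    - {"delta_pos": [0, 0, 0.2], "spin": 0, "jaw": 1}
    - {"delta_pos": [0, 0, 0.2], "spin": 0, "jaw": 1}
    - {"delta_pos": [0, 0, 0.2], "spin": 0, "jaw": 1}
    - {"delta_pos": [0, 0, 0.2], "spin": 0, "jaw": 1}
    - {"delta_pos": [0, 0, 0.2], "spin": 0, "jaw": 1}
    - {"delta_pos": [0, 0, 0.15], "spin": 0, "jaw": 1}
    - {"delta_pos": [0, 0, 0.15], "spin": 0, "jaw": 1}
    - {"delta_pos": [0, 0, 0.15], "spin": 0, "jaw": 1}
    - {"delta_pos": [0, 0, 0.15], "spin": 0, "jaw": 1}
    - {"delta_pos": [0, 0, 0], "spin": 0, "jaw": 1}

```text
time_s: 8.05
eef_pos: [0.6513, 0.2647, 0.0741]
tcp_rot: [[-0.974, 0.225, -0.0], [0.225, 0.974, 0.0], [0.0, -0.0, -1.0]]
ft_force: [-3.2, -0.1, 3.1]
width: 0.002
grasp_force: 2.1
```

Emit:
move_arm:
  plan:
    - {"delta_pos": [0, 0, 0.15], "spin": 0, "jaw": 1}
    - {"delta_pos": [0, 0, 0.15], "spin": 0, "jaw": 1}
    - {"delta_pos": [0, 0, 0], "spin": 0, "jaw": 1}

```text
time_s: 8.3
eef_pos: [0.6515, 0.2648, 0.0721]
tcp_rot: [[-0.974, 0.225, 0.0], [0.225, 0.974, 0.0], [-0.0, 0.0, -1.0]]
ft_force: [-3.7, -0.9, 7.2]
width: -0.003
grasp_force: 3.6
```

Emit:
move_arm:
  plan:
    - {"delta_pos": [0, 0, -1], "spin": 0, "jaw": 1}
    - {"delta_pos": [0, 0, -3], "spin": 0, "jaw": 1}
    - {"delta_pos": [0, 0, -3.5], "spin": 0, "jaw": 1}
    - {"delta_pos": [0, 0, -2], "spin": 0, "jaw": 1}
    - {"delta_pos": [1.8, -3, 0], "spin": 0, "jaw": 1}
    - {"delta_pos": [1.8, -3, 0], "spin": 0, "jaw": 1}
    - {"delta_pos": [1.8, -3, 0], "spin": 0, "jaw": 1}
    - {"delta_pos": [1.8, -3, 0], "spin": 0, "jaw": 1}
    - {"delta_pos": [1.8, -3, 0], "spin": 0, "jaw": 1}
    - {"delta_pos": [0, 0, 0], "spin": 0, "jaw": 1}
    - {"delta_pos": [0, 0, 0], "spin": 0, "jaw": 1}

```text
time_s: 9.22
eef_pos: [0.5289, 0.1377, 0.1656]
tcp_rot: [[-0.974, 0.227, -0.001], [0.227, 0.974, -0.0], [0.001, -0.0, -1.0]]
ft_force: [0.3, 0.8, 0.4]
width: -0.001
grasp_force: 0.0
```

```bash
python3 w.py pin 0.498 0.106 pics/w5.png; python3 - <<'E'
from h import *
img,d=grab_frame("top");print("sq z",[world("top",140,v,np.median(d[v-2:v+3,138:143]))[2].round(4) for v in (184,186,188)])
E
```

```text
outl 0.79 [221.9, 165.2, 253.1, 196.5]
pin 0.69 236 181 [0.4992 0.1111 0.068 ]
blob [222, 163, 33, 35, 849] [238.3 179.8] [0.4981 0.1129 0.068 ]
tool delta to ref (cm) [ 2.53 -4.01  8.18] [ 0.61941681  0.79672006 -0.00465407]
sq z [np.float64(0.5966), np.float64(0.6055), np.float64(0.609)]
```

View pics/w5.png

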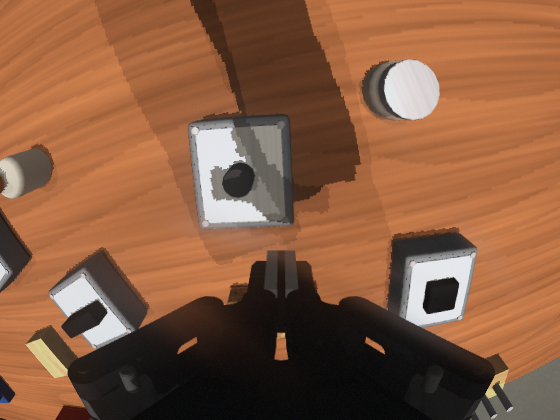

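The small round button is at about (237,181), and the square button at (440,295) looks pressed in.

Emit:
move_arm:
  plan:
    - {"delta_pos": [1.0, -1.4, 0], "spin": 0, "jaw": 1}
    - {"delta_pos": [1.0, -1.4, 0], "spin": 0, "jaw": 1}
    - {"delta_pos": [0.55, -0.85, 0.5], "spin": 0, "jaw": 1}
    - {"delta_pos": [0, 0, 2], "spin": 0, "jaw": 1}
    - {"delta_pos": [0, 0, 2], "spin": 0, "jaw": 1}
    - {"delta_pos": [0, 0, 1], "spin": 0, "jaw": 1}
    - {"delta_pos": [0, 0, 0], "spin": 0, "jaw": 1}
    - {"delta_pos": [0, 0, 0], "spin": 0, "jaw": 1}

```text
time_s: 10.08
eef_pos: [0.4971, 0.1094, 0.111]
tcp_rot: [[-0.975, 0.224, -0.001], [0.224, 0.975, -0.0], [0.001, -0.0, -1.0]]
ft_force: [-0.2, -0.1, -0.4]
width: -0.001
grasp_force: 0.0
```

```bash
python3 w.py pin 0.4985 0.1095 pics/w6.png
```

```text
outl 0.88 [267.3, 217.4, 305.0, 260.3]
pin 0.88 286 245 [0.4986 0.1112 0.068 ]
tool delta to ref (cm) [-0.02  0.03  2.78] [-0.22527064 -0.99258782  0.44690648]
```

View pics/w6.png

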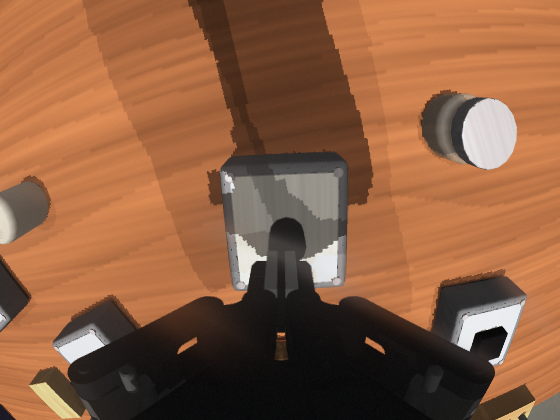

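The round button at about (287,240) is under the tips and roughly 1.5 mm to +y. Pressing with a small correction.

Emit:
move_arm:
  plan:
    - {"delta_pos": [0, 0.12, 1], "spin": 0, "jaw": 1}
    - {"delta_pos": [0, 0, 0.8], "spin": 0, "jaw": 1}
    - {"delta_pos": [0, 0, 0.3], "spin": 0, "jaw": 1}
    - {"delta_pos": [0, 0, 0.2], "spin": 0, "jaw": 1}
    - {"delta_pos": [0, 0, 0.2], "spin": 0, "jaw": 1}
    - {"delta_pos": [0, 0, 0.2], "spin": 0, "jaw": 1}
    - {"delta_pos": [0, 0, 0.2], "spin": 0, "jaw": 1}
    - {"delta_pos": [0, 0, 0.2], "spin": 0, "jaw": 1}
    - {"delta_pos": [0, 0, 0.15], "spin": 0, "jaw": 1}
    - {"delta_pos": [0, 0, 0.15], "spin": 0, "jaw": 1}
    - {"delta_pos": [0, 0, 0.15], "spin": 0, "jaw": 1}
    - {"delta_pos": [0, 0, 0.15], "spin": 0, "jaw": 1}
    - {"delta_pos": [0, 0, 0.15], "spin": 0, "jaw": 1}
    - {"delta_pos": [0, 0, 0.15], "spin": 0, "jaw": 1}
    - {"delta_pos": [0, 0, 0], "spin": 0, "jaw": 1}

```text
time_s: 11.48
eef_pos: [0.4972, 0.1101, 0.0717]
tcp_rot: [[-0.974, 0.225, -0.0], [0.225, 0.974, -0.0], [-0.0, -0.0, -1.0]]
ft_force: [-4.6, -0.4, 7.8]
width: -0.002
grasp_force: 3.8
```

Pressed into the cushion. I lift off and swing back clear so the top camera can check all four.

Emit:
move_arm:
  plan:
    - {"delta_pos": [0, 0, -1], "spin": 0, "jaw": 1}
    - {"delta_pos": [0, 0, -3], "spin": 0, "jaw": 1}
    - {"delta_pos": [0, 0, -3.5], "spin": 0, "jaw": 1}
    - {"delta_pos": [0, 0, -3.5], "spin": 0, "jaw": 1}
    - {"delta_pos": [3, -1.5, -2], "spin": 0, "jaw": 1}
    - {"delta_pos": [3, -1.5, 0], "spin": 0, "jaw": 1}
    - {"delta_pos": [3, -1.5, 0], "spin": 0, "jaw": 1}
    - {"delta_pos": [3, -1.5, 0], "spin": 0, "jaw": 1}
    - {"delta_pos": [3, -1.5, 0], "spin": 0, "jaw": 1}
    - {"delta_pos": [2, -1, 0], "spin": 0, "jaw": 1}
    - {"delta_pos": [0, 0, 0], "spin": 0, "jaw": 1}
    - {"delta_pos": [0, 0, 0], "spin": 0, "jaw": 1}
    - {"delta_pos": [0, 0, 0], "spin": 0, "jaw": 1}

```text
time_s: 12.57
eef_pos: [0.3136, 0.0655, 0.2017]
tcp_rot: [[-0.974, 0.225, 0.003], [0.225, 0.974, 0.0], [-0.002, 0.001, -1.0]]
ft_force: [0.1, 0.5, 0.5]
width: 0.003
grasp_force: 0.0
```

```bash
python3 - <<'E'
from h import *
img,d=grab_frame("top");cv2.imwrite("pics/top2.png",img);d0=np.load("d.npy")
for n,u,v in [("mush",342,246),("sq",140,186),("pin",200,249),("bar",284,210)]:
    print(n,[world("top",u,v,np.median(x[v-1:v+2,u-1:u+2]))[2].round(4) for x in (d0,d)])
E
```

```text
mush [np.float64(0.0684), np.float64(0.0583)]
sq [np.float64(0.0683), np.float64(0.0578)]
pin [np.float64(0.068), np.float64(0.0576)]
bar [np.float64(0.0708), np.float64(0.0701)]
```

View pics/top2.png

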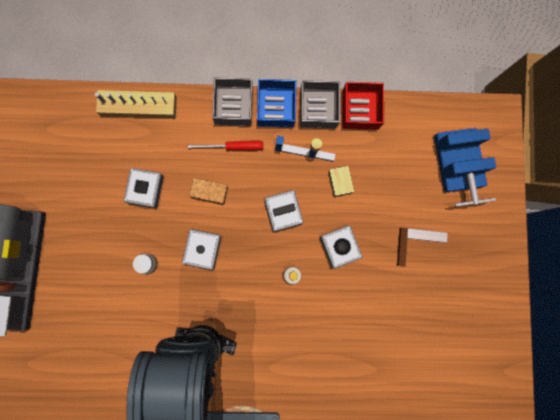

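The buttons at (342,246), (140,187) and (200,249) are about 10 mm lower than before. The bar at (284,210) is unchanged and nothing has moved.

```bash
python3 -c "
from bench import *
print(hand_in())"
```

```text
the job is handed in; nothing more can be done
None
```

I pressed the mushroom, square and small round buttons in that order; each now sits about 10 mm lower than at the start, the bar button and everything else on the bench look unmoved, and the job is handed in (no verdict was returned).

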